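# Put the orange battery pack on charge

### The job

Put the orange battery pack on charge: set it upright on the open end of the charging dock and slide it along under the dovetail rails until it is fully home and the red sprung catch clicks up behind it, then let go. Leave the blue pack where it stands.

Things in the scene. Friction and masses are not known exactly. Their poses are not given: they have to be found in the camera images.
- orange_pack: Orange battery pack, loose, about 0.35 kg, standing on the table. Origin: centre of underside; x along its length, z up. Black dovetail foot 90 mm long (x), 10 high, 64 wide at the bottom, 52 at the top; orange body 84 long, 44 wide (y), z 10 to 62: take it across the 44, upper half. Same both ways round: either end may go in first.
- blue_pack: Blue battery pack, the same in all but colour; a bystander, to be left alone.
- charging_dock: Fixed grey dock, 265x130 mm, open end to the robot. Origin: on the table, below the channel's mouth; x: the way a pack slides in. Floor 12 high, x -130 to 95. Open apron to x -16, its guide walls, 118 apart at x -70, 70 at x -16, centre a pack pushed in. Dovetail rails x -10 to 95, 16 high, 3 play each side; then a stop, 40 high. Set a pack's origin down at x -90, z 12; home is x 50, y 0.
- dock_catch (a joint): Red sprung catch of the dock (m): 0 up, to 0.009 pressed down. Its ramped tongue, 6 mm high, stands in mid floor at dock x -14 to 3 mm; a pack slid over presses it down, it springs up behind the foot when home. Sliding takes a few N, under 10. Ribbed thumb pad outside the wall (dock x -4, y 58, 25 mm above the table): pressed only to let a pack out.
Not all that is in view belongs to the job. Leave any yellow look-alike of the orange_pack alone.

How it is judged:
At the end, for the whole second after the job is handed in: The orange pack rests upright in the dock's dovetail channel, its origin at dock x between 45.5 and 55 mm (home is 50), within 6 mm of the centre line, at most 17 mm above the table, turned and tilted by less than 7 degrees; the red catch is up behind it (joint below 2 mm); the pack is at rest (x of orange_pack in the frame of charging_dock between 0.0455 and 0.055 m and y of orange_pack in the frame of charging_dock between -0.006 and 0.006 m and z of orange_pack in the frame of charging_dock below 0.017 m and angle between the x axis of orange_pack and the x axis of charging_dock, either way round below 0.12 rad and angle between orange_pack's own z axis and vertical below 0.12 rad and value of joint dock_catch below 0.002 m and linear speed of orange_pack below 0.02 m/s); the robot touches nothing.
It fails at once if the blue pack is moved by more than 30 mm (distance of blue_pack from where it was at the start of the episode above 0.03 m).
It also fails if it takes over 45 s, if anything falls off the work surface, if the arm or the gripper's body presses on something with over 40 N, if the wrist force passes 120 N, or if a joint passes its speed limit or range.

### The arm

A 7-joint arm with a two-finger parallel gripper is mounted at the origin on a cart in front of the work surface, level with it; the furniture and walls round the work are solid. World frame = base frame: x ahead of the robot, y to its left, z up, the work surface at z = 0. Lengths are in m, angles in rad, forces in N, time in s.
With the tool pointing down it reaches from about 0.35 to 0.9 m from the base axis. Payload 19.9 kg.
Tool frame: the origin (TCP) lies at the very end of the fingers, on their centre line; the grasp point (between the pads) lies 19 mm behind it; z points along the fingers, y is the line along which they close (so a half turn about z gives the same grasp; the last joint's range is limited). The gripper opens to 85 mm and grips with 20 to 120 N. Pads are 22 mm wide; open, the fingers measure 114 mm over their backs; the gripper's body (76 mm by 85 mm) begins 54 mm behind the grasp point. The pads swing forward as they close: fully open they stand 13 mm farther back than shut.
Start: joints at [-1.327, 0.417, -0.01, 1.614, 0.005, 1.111, -0.053], TCP at [0.176, 0.6, 0.197] pointing down, gripper open.
Joint ranges: [-2.81, 2.81], [-0.39, 2.02], [-1.27, 1.25], [0.06, 2.57], [-1.19, 4.33], [0.19, 2], [-2.82, 2.82]. Speed limits (rad/s): [1.89, 1.89, 2.39, 2.39, 3.01, 3.01, 3.01].

### API

Orientations are given as a unit quaternion [x, y, z, w].
In Python, from plant import bot gives the robot as it stands.
- The arm moves only by the shell command python3 -m inch 'ROWS' [OPENING]. ROWS is JSON, a list of rows, each a list of 6 numbers: the shift along the tool's x, y, z normalised to -1 to 1, where 1 is 300 mm, then the turn, a rotation vector about the tool's x, y, z normalised to -1 to 1, where 1 is 60 degrees. In form: [[x, y, z, ax, ay, az], ...]. A call has 1 to 5 rows; each row shifts and turns the commanded pose from where the row before left it, along the tool's axes as they then stand; what a row does not reach is not made up. A row lasts 1/10 s, in which the tool goes at most 50 mm and 8.59 degrees, less where a joint would pass 70% of its speed; a pose out of reach is approached as far as the arm can. A call with a number of a shift or a turn outside -1 to 1 is refused whole. A call with a gripper value outside its range is refused whole. OPENING is the opening, from 0 (shut) to 1 (fully open), set as the call begins (- or left out, the last holds). The fingers move at their own pace and stop on an object; the grip force is fixed at half the most. Time passes only in rows, so rows that do not move let the fingers close. It gives the time, the measured TCP pose, the force, the opening and the grip force at its end, in the units of the state.
- bot.sense(): the state, without advancing time (a new reading comes with each control period).
- bot.read_camera(name): name is "scene" or "top" or "wrist"; returns (picture, depth): 480x640x3 uint8, blue, green, red; 480x640 float32, m along the optical axis (not along the pixel's ray), 0 where there is no reading.
- bot.get_calibration(name): a dict with "intrinsics" (3x3 intrinsics, pixels), "D" ([k1, k2, p1, p2, k3] as OpenCV has them; the pictures are not rectified), "extrinsics" (4x4, takes a point from world to camera coordinates). Camera axes: x right, y up, looking along -z (the intrinsics and any distortion apply to the point x, -y, -z); pixel columns grow to the right and rows downward; lengths in m; the calibration is good to about 2 mm. A picture is of the moment at which its call begins: read the wrist's pose just before it. get_calibration takes no time and is no camera call; for the wrist camera it gives the pose at the moment of the call.
- bot.sign_off(): hands the job in; it is judged then, once.
The state is a dict: "time_s": time; "joint_positions": joint angles; "joint_velocities": joint speeds; "effort": joint torques, N m; "ee_pos": TCP position; "tool_rot": TCP orientation; "ft_force": force on the tool from outside, world axes, zero at the start; "torque": the same for the moment, N m; "gripper_width": finger opening in m; "finger_force": force on a finger pad.
Only numpy, scipy, OpenCV 4.12 (cv2) and the standard library are available. Lean on these libraries where they do the work, as an engineer would, in place of code of your own. Each camera call takes 0.05 s, during which the arm holds its last target. There are 200 camera calls.

## Working session

There is one attempt and no reset: what is moved stays moved. The work goes in short steps, Python scripts to look and compute and a shell command to move; the robot and the scene stay as the last step left them, time stands still between calls to the robot, and variables do not carry over. Pictures are saved under pics/ and viewed, at most 10 in all, crops included, and the job is handed in when it is done.

```bash
mkdir -p pics; cat > h.py <<'E'
import numpy as np, cv2
from plant import bot
def cal(n):
    c=bot.get_calibration(n); return np.array(c["intrinsics"]),np.array(c["D"]),np.array(c["extrinsics"])
def ray(n,uv,z,c=None):
    K,D,E=c or cal(n)
    p=cv2.undistortPoints(np.array(uv,float).reshape(-1,1,2),K,D)[:,0]
    d=np.c_[p[:,0],-p[:,1],-np.ones(len(p))]@E[:3,:3]
    o=-E[:3,:3].T@E[:3,3]
    return o+d*((z-o[2])/d[:,2])[:,None]
def cloud(n,dep,c=None):
    K,D,E=c or cal(n)
    v,u=np.mgrid[:480,:640]
    p=cv2.undistortPoints(np.stack([u,v],-1).reshape(-1,1,2).astype(float),K,D)[:,0]
    d=dep.reshape(-1,1); P=np.c_[p[:,0],-p[:,1],-np.ones(len(p))]*d
    return ((P-E[:3,3])@E[:3,:3]).reshape(480,640,3)
E
python3 - <<'E'
from h import *
s=bot.sense(); print(s)
for n in("top","scene"):
    im,d=bot.read_camera(n); cv2.imwrite(f"pics/{n}0.png",im); np.save(f"{n}0.npy",d)
    print(n,cal(n))
E
```

```text
{'time_s': 0.0, 'joint_positions': array([-1.32650222,  0.41798839, -0.01035984,  1.61419498,  0.00469256,
        1.11070315, -0.05297296]), 'joint_velocities': array([-1.45641708e-03,  1.33659678e-03, -9.92461768e-04, -4.01261507e-05,
       -2.41085119e-04,  4.10611116e-04,  1.81516908e-04]), 'effort': array([ 7.99798254e-04, -8.64464092e+01,  6.78763893e-01, -4.34897196e+01,
        1.90171099e-02,  7.46581529e-03, -1.15222925e-06]), 'ee_pos': array([0.17606397, 0.59926611, 0.19654229]), 'tool_rot': array([ 1.42369619e-01,  9.89813360e-01, -6.32072830e-04, -5.86216910e-05]), 'ft_force': array([ 0.42163327, -0.04194617,  0.58359516]), 'torque': array([-0.03545913,  0.00091187, -0.04740594]), 'finger_force': 0.0, 'gripper_width': 0.08550884720275592}
top (array([[439.25852278,   0.        , 314.53301806],
       [  0.        , 439.25852278, 242.23721777],
       [  0.        ,   0.        ,   1.        ]]), array([-0.02558965,  0.        ,  0.        ,  0.        ,  0.        ]), array([[ 0.01553362, -0.99925219, -0.03540867,  0.0118972 ],
       [ 0.99000034,  0.01040476,  0.14068076, -0.48524458],
       [-0.14020714, -0.03723988,  0.98942162, -0.85687787],
       [ 0.        ,  0.        ,  0.        ,  1.        ]]))
scene (array([[565.30356829,   0.        , 320.746352  ],
       [  0.        , 565.30356829, 241.69002709],
       [  0.        ,   0.        ,   1.        ]]), array([-0.16297218,  0.        ,  0.        ,  0.        ,  0.        ]), array([[ 0.79148754, -0.61100966, -0.01465158, -0.39636651],
       [ 0.35541007,  0.44062277,  0.82433928, -0.22693593],
       [-0.49722345, -0.65766159,  0.56590642, -1.0837196 ],
       [ 0.        ,  0.        ,  0.        ,  1.        ]]))
```

View pics/top0.png

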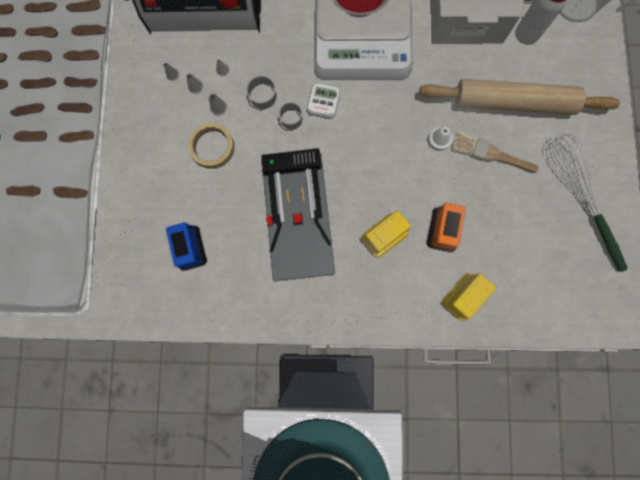

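View pics/scene0.png

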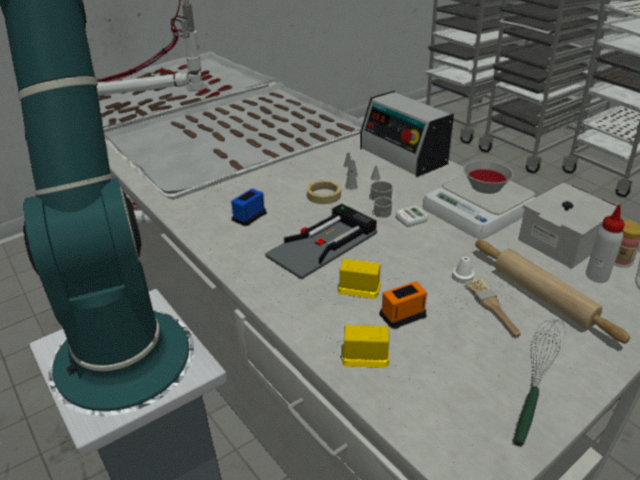

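The top view shows the orange pack at about (448,226), the blue pack at (185,246), yellow decoys at (387,233) and (469,296), and the dock from (303,278) at its mouth to (291,160) at the stop. The red tongue is at (298,218) and the thumb pad at (270,221). The scene view agrees.

```bash
cat > m.py <<'E'
from h import *
im=cv2.imread("pics/top0.png"); d=np.load("top0.npy"); C=cloud("top",d); c=cal("top")
hsv=cv2.cvtColor(im,cv2.COLOR_BGR2HSV)
def mask(lo,hi): return cv2.inRange(hsv,np.array(lo),np.array(hi))
def blob(m,box):
    u0,v0,u1,v1=box; k=np.zeros_like(m); k[v0:v1,u0:u1]=m[v0:v1,u0:u1]; return k
print("cam",-c[2][:3,:3].T@c[2][:3,3])
m=blob(mask([5,120,60],[18,255,255]),(415,190,480,260))
P=C[m>0]; t=P[P[:,2]>.052]; print("orange z",np.percentile(P[:,2],[5,50,95]),len(t))
# top incl. black screen: all points in region with height
R=C[195:260,420:480].reshape(-1,3); T=R[(R[:,2]>.055)&(R[:,2]<.075)]
r=cv2.minAreaRect((T[:,:2]*1000).astype(np.float32)); print("orange top rect",r)
R=C[195:265,420:480].reshape(-1,3);F=R[(R[:,2]>.006)&(R[:,2]<.075)];print("all rect",cv2.minAreaRect((F[:,:2]*1000).astype(np.float32)))
# dock
D=C[140:290,255:345].reshape(-1,3); D=D[D[:,2]>.006]
r=cv2.minAreaRect((D[:,:2]*1000).astype(np.float32)); print("dock rect",r,cv2.boxPoints(r))
print("heights",np.percentile(D[:,2],[5,50,95]))
S=D[D[:,2]>.03]; print("stop",cv2.minAreaRect((S[:,:2]*1000).astype(np.float32)))
red=cv2.bitwise_or(mask([0,150,80],[4,255,255]),mask([174,150,80],[180,255,255]))
for b,z in(((285,205,310,230),.016),((260,205,280,235),.025)):
    k=blob(red,b); v,u=np.nonzero(k); uv=[u.mean(),v.mean()]; print("red",uv,len(u),ray("top",uv,z,c),np.median(C[k>0],0))
cv2.imwrite("pics/crop.png",cv2.resize(im[140:290,240:480],None,fx=3.3,fy=3.3,interpolation=cv2.INTER_CUBIC))
E
python3 m.py
```

```text
cam [ 0.3600671  -0.01497287  0.91649933]
orange z [0.01863959 0.06094922 0.06435673] 628
orange top rect ((519.7523193359375, -251.56248474121094), (45.03398132324219, 83.64666748046875), 78.12566375732422)
all rect ((520.5953979492188, -248.74868774414062), (54.78995895385742, 90.97410583496094), 79.83502197265625)
dock rect ((515.880126953125, 53.40040969848633), (326.2350158691406, 130.15756225585938), 7.157008171081543) [[345.92548   97.64951 ]
 [362.14166  -31.493916]
 [685.8348     9.151306]
 [669.6186   138.29474 ]]
heights [0.00916988 0.01263573 0.04008472]
stop ((517.116455078125, 59.74578857421875), (325.08795166015625, 123.7226791381836), 4.607562065124512)
red [np.float64(297.43283582089555), np.float64(218.16417910447763)] 67 [[0.53814424 0.05549506 0.016     ]] [0.53822086 0.05623169 0.01553718]
red [np.float64(269.45652173913044), np.float64(220.08695652173913)] 46 [[0.53182064 0.11286598 0.025     ]] [0.53209872 0.11365137 0.02452508]
```

View pics/crop.png

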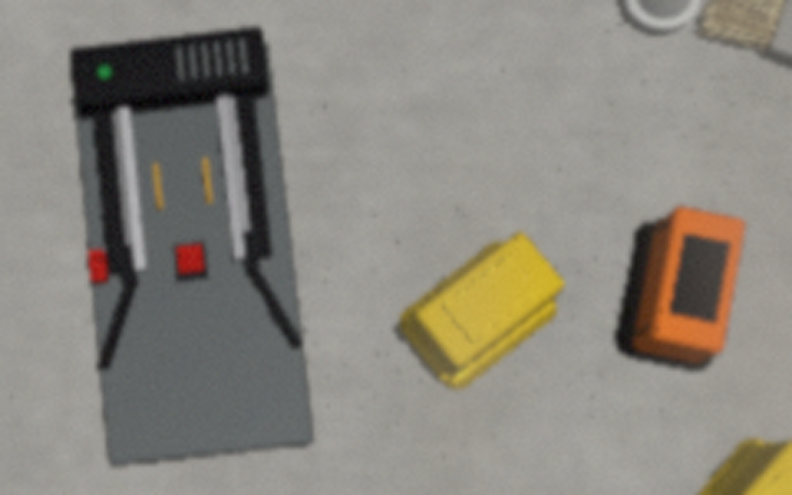

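The crop shows the dock with its tongue, pad, rails and apron edge clear. The orange pack's top leans slightly right of "up", so its yaw is about −12°.

```bash
cat >> m.py <<'E'
print('-----')
M=np.zeros((480,640),np.uint8); M[140:290,255:345]=(C[140:290,255:345,2]>.007)&(C[140:290,255:345,2]<.06)
M=cv2.morphologyEx(M,cv2.MORPH_OPEN,np.ones((3,3)))
n,l,st,_=cv2.connectedComponentsWithStats(M); i=1+st[1:,4].argmax(); D=C[l==i]
r=cv2.minAreaRect((D[:,:2]*1000).astype(np.float32)); print("dock",r,cv2.boxPoints(r).tolist())
S=D[(D[:,2]>.033)]; r=cv2.minAreaRect((S[:,:2]*1000).astype(np.float32)); print("stop",r,S[:,2].mean())
# rail strips: bright pixels on rails
g=im.min(2); k=np.zeros_like(M); k[175:217,270:325]=(g[175:217,270:325]>125)
n,l,st,_=cv2.connectedComponentsWithStats(k)
for i in range(1,n):
    if st[i,4]>30:
        v,u=np.nonzero(l==i); W=ray("top",np.c_[u,v],.026,c); f=cv2.fitLine((W[:,:2]*1000).astype(np.float32),cv2.DIST_HUBER,0,.01,.01).ravel()
        print("rail",st[i],f,np.degrees(np.arctan2(f[1],f[0])),np.median(C[l==i][:,2]))
# guides: red tongue -> pad vector expected (5.5->-4-(-5.5), 58)
E
python3 m.py|sed '1,/-----/d'
```

```text
dock ((546.0833129882812, 57.19293975830078), (265.3543701171875, 130.15756225585938), 7.157008171081543) [[406.331787109375, 105.23457336425781], [422.5479736328125, -23.908863067626953], [685.8348388671875, 9.15130615234375], [669.61865234375, 138.29473876953125]]
stop ((657.1043701171875, 70.96052551269531), (40.880001068115234, 123.72236633300781), 6.594588279724121) 0.039140261097547625
rail [276 175   8  42 175] [9.920966e-01 1.254766e-01 5.839673e+02 9.356314e+01] 7.208279 0.025092052307202763
rail [306 175   9  42 194] [9.9449933e-01 1.0474307e-01 5.8592932e+02 2.8463356e+01] 6.012364 0.024692706677192484
```

```bash
python3 -m inch '[[-0.1035,-0.1306,-0.02,0,0,-0.07],[-0.1035,-0.1306,0,0,0,0],[-0.1035,-0.1306,0,0,0,0],[-0.1035,-0.1306,0,0,0,0],[-0.1035,-0.1306,0,0,0,0]]' 0.7; python3 - <<'E'
from h import *
d=np.load("top0.npy");C=cloud("top",d)
R=C[205:265,355:415].reshape(-1,3);T=R[(R[:,2]>.055)&(R[:,2]<.075)]
r=cv2.minAreaRect((T[:,:2]*1000).astype(np.float32));print(r,cv2.boxPoints(r).tolist())
b=bot.sense();print(b["joint_positions"],b["tool_rot"])
E
```

```text
time_s: 0.6
ee_pos: [0.2836, 0.3722, 0.203]
tool_rot: [0.106, 0.994, -0.0, -0.0]
ft_force: [1.6, 0.4, 0.5]
gripper_width: 0.0597
finger_force: 0.0
((506.4996337890625, -127.22943115234375), (44.09592819213867, 84.518798828125), 38.47991180419922) [[462.94439697265625, -107.86679077148438], [515.535400390625, -174.03033447265625], [550.0548706054688, -146.59207153320312], [497.4638671875, -80.42852783203125]]
[-1.05277487  0.12713436  0.07314956  1.98535303 -0.01087352  1.02969207
  0.38374875] [ 1.06018872e-01  9.94364111e-01 -8.68288361e-05 -7.58752011e-05]
```

```bash
python3 -m inch '[[-0.0864,-0.1333,0,0,0,0],[-0.0864,-0.1333,0,0,0,0],[-0.0864,-0.1333,0,0,0,0],[-0.0864,-0.1333,0,0,0,0],[-0.0864,-0.1333,0,0,0,0]]'>/dev/null;  python3 -m inch '[[-0.0864,-0.1333,0,0,0,0],[-0.0864,-0.1333,0,0,0,0],[-0.0864,-0.1333,0,0,0,0],[-0.0864,-0.1333,0,0,0,0],[-0.0864,-0.1333,0,0,0,0]]'; python3 -m inch '[[-0.0864,-0.1333,0,0,0,0],[-0.0864,-0.1333,0,0,0,0],[-0.0864,-0.1333,0,0,0,0],[-0.0864,-0.1333,0,0,0,0],[0,0,0,0,0,0]]'
python3 - <<'E'
from h import *
c=cal("wrist"); im,d=bot.read_camera("wrist"); cv2.imwrite("pics/w1.png",im); C=cloud("wrist",d,c)
b=bot.sense();print(b["joint_positions"],b["ee_pos"],b["tool_rot"])
hsv=cv2.cvtColor(im,cv2.COLOR_BGR2HSV); m=cv2.inRange(hsv,(5,120,60),(18,255,255))
P=C[m>0]; T=P[(P[:,2]>.054)&(P[:,2]<.072)&(abs(P[:,0]-.52)<.12)&(abs(P[:,1]+.25)<.12)]
r=cv2.minAreaRect((T[:,:2]*1000).astype(np.float32));print(r,len(T),T[:,2].mean())
E
```

```text
time_s: 1.6
ee_pos: [0.4524, -0.0732, 0.2033]
tool_rot: [0.106, 0.994, 0.0, 0.0]
ft_force: [2.8, 0.9, 0.7]
gripper_width: 0.0598
finger_force: 0.0
time_s: 2.1
ee_pos: [0.5195, -0.2555, 0.2025]
tool_rot: [0.109, 0.994, -0.002, -0.0]
ft_force: [-1.6, 0.4, -0.5]
gripper_width: 0.0598
finger_force: 0.0
[-0.12859411  0.3884637   0.67614868  1.74722209 -0.26657717  1.10089116
  1.98756863] [ 0.51924573 -0.25251269  0.20238116] [ 1.08069712e-01  9.94142617e-01 -8.58737348e-04 -8.10147585e-04]
((521.4093017578125, -250.5994415283203), (44.06747817993164, 82.7317886352539), 78.32708740234375) 2722 0.0626893758078311
```

View pics/w1.png

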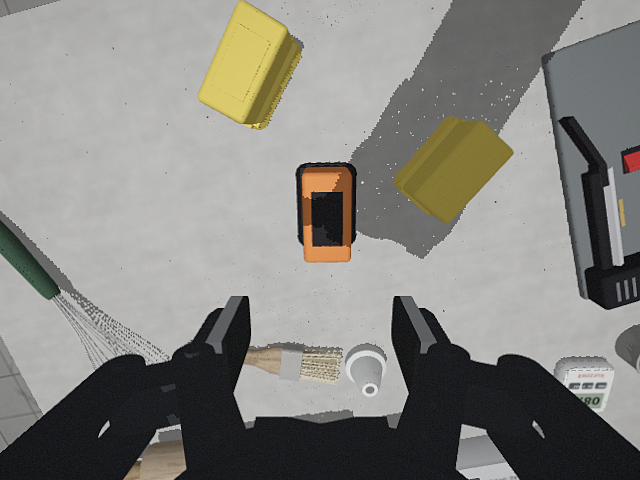

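The wrist view shows the orange pack lined up with the finger direction, its top at (327,215), and the nearer yellow pack at (455,168) clear of the right finger. The wrist fit agrees with the top view within 2 mm, so I descend.

```bash
python3 -m inch '[[-0.006,0.008,0.14,0,0,0],[0,0,0.14,0,0,0],[0,0,0.14,0,0,0],[0,0,0.1,0,0,0],[0,0,0.06,0,0,0]]'; python3 -m inch '[[0,0,0,0,0,0],[0,0,0,0,0,0]]'; python3 -m inch '[[0,0,0,0,0,0],[0,0,0,0,0,0],[0,0,0,0,0,0],[0,0,0,0,0,0],[0,0,0,0,0,0]]' 0.3
```

```text
time_s: 2.65
ee_pos: [0.5209, -0.2458, 0.0267]
tool_rot: [0.105, 0.994, 0.001, -0.001]
ft_force: [0.4, -0.2, 0.7]
gripper_width: 0.0597
finger_force: 0.0
time_s: 2.85
ee_pos: [0.5223, -0.2471, 0.0298]
tool_rot: [0.106, 0.994, 0.0, 0.0]
ft_force: [-0.3, -0.2, 1.2]
gripper_width: 0.0596
finger_force: 0.0
time_s: 3.35
ee_pos: [0.5222, -0.2476, 0.0294]
tool_rot: [0.106, 0.994, -0.0, 0.0]
ft_force: [-0.4, -0.2, 0.1]
gripper_width: 0.0258
finger_force: 0.0
```

The fingers closed past 44 mm with no force, so something is off. I need to look.

```bash
python3 - <<'E'
from h import *
c=cal("wrist"); im,d=bot.read_camera("wrist"); cv2.imwrite("pics/w2.png",im)
im2,d2=bot.read_camera("top"); cv2.imwrite("pics/t2.png",im2); C=cloud("top",d2)
im3,d3=bot.read_camera("scene"); cv2.imwrite("pics/both.png",np.hstack([im[::2,::2],im3[200:440,280:600]]))
b=bot.sense();print(b["gripper_width"],b["finger_force"],b["ee_pos"])
E
```

```text
0.025737300682706212 0.0 [ 0.5220717  -0.24764213  0.02921184]
```

View pics/both.png

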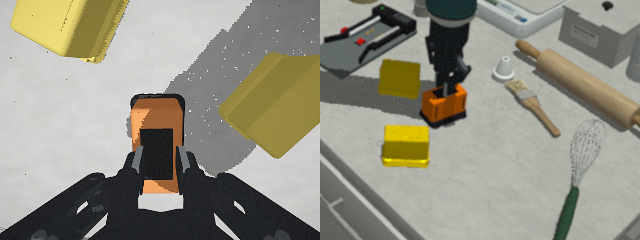

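```bash
python3 - <<'E'
from h import *
c=cal("wrist"); im,d=bot.read_camera("wrist"); C=cloud("wrist",d,c)
print("cam",-c[2][:3,:3].T@c[2][:3,3])
for v in (215,250,280,300,320,340,360): print(v,[(u,np.round(C[v,u],3).tolist()) for u in (260,276,315,370)])
cv2.imwrite("pics/w3.png",cv2.resize(im[160:440,180:460],None,fx=2,fy=2,interpolation=cv2.INTER_CUBIC))
E
```

```text
cam [ 0.44901658 -0.23177428  0.20666217]
215 [(260, [0.488, -0.276, 0.001]), (276, [0.478, -0.257, 0.059]), (315, [0.481, -0.241, 0.06]), (370, [0.501, -0.214, 0.0])]
250 [(260, [0.508, -0.281, 0.001]), (276, [0.492, -0.26, 0.063]), (315, [0.495, -0.244, 0.063]), (370, [0.522, -0.217, 0.001])]
280 [(260, [0.527, -0.286, 0.001]), (276, [0.505, -0.263, 0.063]), (315, [0.508, -0.247, 0.064]), (370, [0.541, -0.221, 0.002])]
300 [(260, [0.54, -0.29, 0.001]), (276, [0.508, -0.262, 0.077]), (315, [0.517, -0.249, 0.063]), (370, [0.555, -0.223, 0.001])]
320 [(260, [0.51, -0.268, 0.086]), (276, [0.508, -0.26, 0.093]), (315, [0.527, -0.251, 0.063]), (370, [0.516, -0.228, 0.092])]
340 [(260, [0.506, -0.263, 0.108]), (276, [0.511, -0.26, 0.101]), (315, [0.536, -0.253, 0.064]), (370, [0.514, -0.23, 0.106])]
360 [(260, [0.507, -0.262, 0.117]), (276, [0.515, -0.261, 0.106]), (315, [0.547, -0.255, 0.064]), (370, [0.513, -0.231, 0.117])]
```

View pics/w3.png

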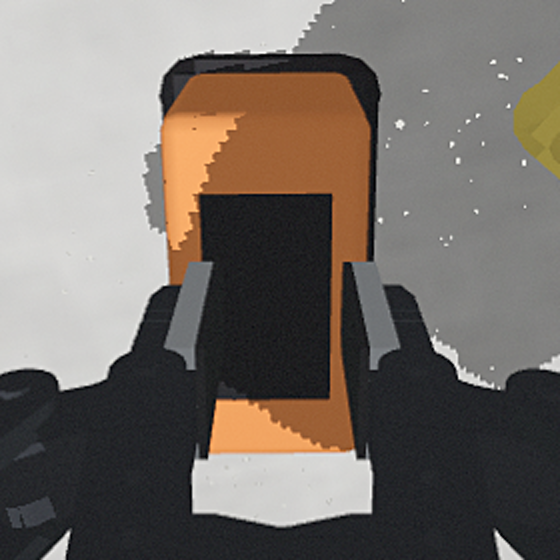

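```bash
python3 - <<'E'
from h import *
c=cal("wrist"); im,d=bot.read_camera("wrist"); C=cloud("wrist",d,c)
for u0,u1 in((255,292),(345,385)):
    R=C[270:360,u0:u1].reshape(-1,3); R=R[(R[:,2]>.066)&(R[:,2]<.13)]
    i=R[:,2].argsort()[:200:20]; print(R[i].round(4).tolist())
b=bot.sense();print(b["gripper_width"],b["ee_pos"],b["tool_rot"],b["joint_positions"],c[2].round(3).tolist())
E
python3 -m inch '[[0,0,-0.02,0,0,0],[0,0,0,0,0,0],[0,0,0,0,0,0]]' 0.7
```

```text
[[0.5232, -0.2608, 0.066], [0.5291, -0.2621, 0.0674], [0.5075, -0.2632, 0.0686], [0.5176, -0.2596, 0.0695], [0.5241, -0.2611, 0.0702], [0.5077, -0.263, 0.071], [0.5221, -0.2605, 0.0715], [0.5251, -0.2612, 0.0719], [0.513, -0.2587, 0.0724], [0.5106, -0.258, 0.073]]
[[0.5342, -0.2369, 0.0663], [0.5199, -0.2338, 0.0676], [0.5139, -0.2324, 0.0689], [0.5152, -0.2289, 0.0697], [0.5146, -0.2322, 0.0704], [0.5148, -0.2299, 0.0712], [0.5202, -0.223, 0.0716], [0.5317, -0.2365, 0.0721], [0.5204, -0.2236, 0.0727], [0.5334, -0.2369, 0.0732]]
0.02566665541350569 [ 0.52200755 -0.24766322  0.02915286] [ 1.06072735e-01  9.94358370e-01 -5.27869435e-05 -5.93008759e-05] [-0.03069361  0.61238834  0.55181721  1.87113029 -0.44174784  0.78179441
  2.11801057] [[0.21, 0.978, 0.001, 0.132], [-0.935, 0.201, -0.293, 0.527], [-0.286, 0.061, 0.956, -0.055], [0.0, 0.0, 0.0, 1.0]]
time_s: 3.9
ee_pos: [0.5222, -0.2477, 0.0355]
tool_rot: [0.106, 0.994, -0.0, 0.0]
ft_force: [-0.0, 0.5, -0.3]
gripper_width: 0.0599
finger_force: 0.0
```

The depth image puts the fingertips about 38 mm above the reported TCP, with xy in agreement. I reopened clear of the pack. Now I go lower, with caution and an offset of +38 mm.

```bash
python3 -m inch '[[0,-0.01,0.04,0,0,0],[0,0,0.035,0,0,0],[0,0,0.035,0,0,0],[0,0,0.03,0,0,0],[0,0,0,0,0,0]]';python3 -m inch '[[0,0,0,0,0,0],[0,0,0,0,0,0],[0,0,0,0,0,0],[0,0,0,0,0,0]]' 0.3
```

```text
time_s: 4.4
ee_pos: [0.5206, -0.2502, -0.0084]
tool_rot: [0.106, 0.994, 0.0, -0.001]
ft_force: [-0.4, -0.0, 0.4]
gripper_width: 0.0598
finger_force: 0.0
time_s: 4.8
ee_pos: [0.5216, -0.2505, -0.0066]
tool_rot: [0.106, 0.994, -0.0, 0.0]
ft_force: [-0.7, -0.6, -2.4]
gripper_width: 0.0431
finger_force: 61.1
```

Gripped at 43 mm with 61 N. Next I lift well clear of the yellow pack and carry to the apron.

```bash
python3 -m inch '[[0,0,-0.08,0,0,0],[0,0,-0.13,0,0,0],[0,0,-0.13,0,0,0],[0,0,0,0,0,0]]';python3 -m inch '[[0.0612,0.1313,0,0,0,0],[0.0612,0.1313,0,0,0,0],[0.0612,0.1313,0,0,0,0],[0.0612,0.1313,0,0,0,0],[0.0612,0.1313,0,0,0,0]]';python3 -m inch '[[0.0612,0.1313,0,0,0,0],[0.0612,0.1313,0,0,0,0],[0,0,0,0,0,-0.105],[0,0,0,0,0,-0.105],[0,0,0,0,0,-0.105]]';python3 -m inch '[[0,0,0,0,0,0],[0,0,0,0,0,0],[0,0,0,0,0,0]]'
python3 - <<'E'
from h import *
c=cal("top"); im,d=bot.read_camera("top"); C=cloud("top",d)
cw=cal("wrist"); iw,dw=bot.read_camera("wrist"); W=cloud("wrist",dw,cw)
cv2.imwrite("pics/w4.png",iw)
s=bot.sense(); q=s["tool_rot"]; print(s["ee_pos"],q,"pack yaw",2*np.degrees(np.arctan2(q[1],q[0]))-180,s["gripper_width"],s["joint_positions"].round(2))
hsv=cv2.cvtColor(iw,cv2.COLOR_BGR2HSV); m=cv2.inRange(hsv,(5,120,60),(18,255,255))
P=W[m>0]; print(np.percentile(P[:,2],[5,50,95])); z=np.percentile(P[:,2],80)
T=P[abs(P[:,2]-z)<.006]; print(cv2.minAreaRect((T[:,:2]*1000).astype(np.float32)))
E
```

```text
time_s: 5.2
ee_pos: [0.5236, -0.2518, 0.0998]
tool_rot: [0.106, 0.994, -0.001, 0.003]
ft_force: [0.3, -0.4, -3.4]
gripper_width: 0.0435
finger_force: 62.4
time_s: 5.7
ee_pos: [0.4723, -0.037, 0.0947]
tool_rot: [0.106, 0.994, 0.0, -0.0]
ft_force: [1.1, 0.9, -2.2]
gripper_width: 0.0434
finger_force: 62.3
time_s: 6.2
ee_pos: [0.4536, 0.0466, 0.0948]
tool_rot: [-0.062, 0.998, -0.0, -0.0]
ft_force: [0.3, 0.2, -1.2]
gripper_width: 0.0436
finger_force: 62.5
time_s: 6.5
ee_pos: [0.4538, 0.046, 0.095]
tool_rot: [-0.057, 0.998, -0.0, -0.0]
ft_force: [0.2, -0.4, -2.1]
gripper_width: 0.0434
finger_force: 62.5
[0.45391994 0.0460424  0.09507336] [-5.77836983e-02  9.98329121e-01 -8.24725400e-05 -6.06393282e-05] pack yaw 6.625214488227726 0.04319461398132887 [-0.64  0.29  0.54  2.13 -0.21  0.78  1.72]
[0.13112456 0.16429304 0.16561584]
((447.1539001464844, 45.41905212402344), (69.52944946289062, 44.22163391113281), 6.940480709075928)
```

View pics/w4.png

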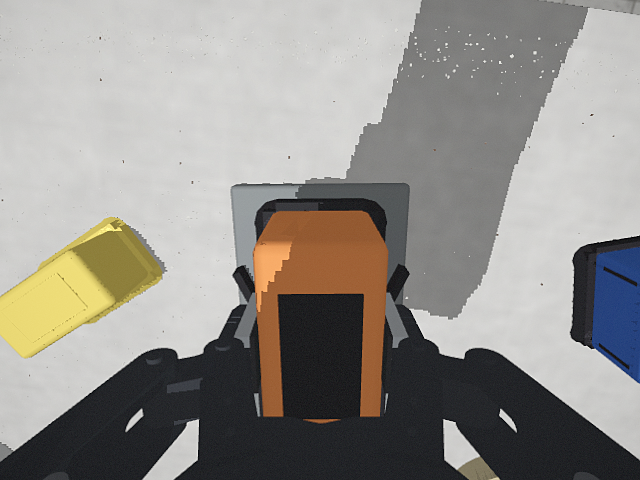

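The wrist view shows the pack upright in the grip over the apron, whose end edge is at row 184, square with it. Measured pack yaw is 6.9° and the centre is on target, so I set it down.

```bash
python3 -m inch '[[0,0,0.1,0,0,0],[0,0,0.1,0,0,0],[0,0,0.06,0,0,0],[0,0,0.025,0,0,0],[0,0,0,0,0,0]]';python3 -m inch '[[0,0,0.008,0,0,0],[0,0,0.003,0,0,0],[0,0,0,0,0,0]]'
```

```text
time_s: 7.1
ee_pos: [0.4536, 0.0458, 0.0092]
tool_rot: [-0.058, 0.998, -0.0, -0.001]
ft_force: [0.8, -0.3, -3.4]
gripper_width: 0.0434
finger_force: 62.6
time_s: 7.4
ee_pos: [0.4543, 0.0463, 0.0069]
tool_rot: [-0.059, 0.998, 0.0, 0.0]
ft_force: [-0.5, 0.4, -3.2]
gripper_width: 0.0435
finger_force: 62.6
```

```bash
python3 -m inch '[[0,0,0.005,0,0,0],[0,0,0,0,0,0]]'; python3 -m inch '[[-0.05,0,0,0,0,0],[-0.05,0,0,0,0,0],[-0.03,0,0,0,0,0],[0,0,0,0,0,0]]'
```

```text
time_s: 7.6
ee_pos: [0.4544, 0.0462, 0.0053]
tool_rot: [-0.059, 0.998, 0.0, 0.0]
ft_force: [-1.4, -0.3, 4.8]
gripper_width: 0.0435
finger_force: 63.8
time_s: 8.0
ee_pos: [0.4942, 0.0508, 0.0053]
tool_rot: [-0.059, 0.998, -0.0, 0.001]
ft_force: [1.2, 0.6, 9.4]
gripper_width: 0.0434
finger_force: 63.8
```

```bash
python3 -m inch '[[-0.04,0,-0.001,0,0,0],[-0.04,0,0,0,0,0],[0,0,0,0,0,0]]'; python3 -m inch '[[-0.04,0,0,0,0,0],[-0.04,0,0,0,0,0],[-0.04,0,0,0,0,0],[0,0,0,0,0,0]]'
```

```text
time_s: 8.3
ee_pos: [0.5178, 0.0536, 0.0053]
tool_rot: [-0.059, 0.998, -0.0, 0.001]
ft_force: [0.9, 0.5, 5.1]
gripper_width: 0.0432
finger_force: 63.4
time_s: 8.7
ee_pos: [0.5534, 0.0578, 0.0053]
tool_rot: [-0.059, 0.998, -0.0, 0.001]
ft_force: [1.3, -0.0, 7.1]
gripper_width: 0.043
finger_force: 63.8
```

```bash
python3 -m inch '[[-0.04,0,0,0,0,0],[-0.04,0,0,0,0,0],[-0.036,0,0,0,0,0],[0,0,0,0,0,0]]'; python3 -m inch '[[-0.008,0,0,0,0,0],[-0.007,0,0,0,0,0],[0,0,0,0,0,0]]'
```

```text
time_s: 9.1
ee_pos: [0.5875, 0.0618, 0.0052]
tool_rot: [-0.059, 0.998, -0.0, 0.0]
ft_force: [0.8, 0.9, 6.8]
gripper_width: 0.0435
finger_force: 63.8
time_s: 9.4
ee_pos: [0.5908, 0.0621, 0.0053]
tool_rot: [-0.059, 0.998, -0.0, 0.0]
ft_force: [0.8, -0.0, 6.7]
gripper_width: 0.043
finger_force: 63.8
```

```bash
python3 -m inch '[[-0.007,0,0,0,0,0],[0,0,0,0,0,0]]'; python3 -m inch '[[-0.007,0,0,0,0,0],[0,0,0,0,0,0]]'; python3 -m inch '[[-0.007,0,0,0,0,0],[0,0,0,0,0,0]]'
```

```text
time_s: 9.6
ee_pos: [0.5929, 0.0623, 0.0053]
tool_rot: [-0.059, 0.998, -0.0, 0.0]
ft_force: [0.4, -0.1, 5.0]
gripper_width: 0.0435
finger_force: 63.7
time_s: 9.8
ee_pos: [0.5948, 0.0626, 0.0053]
tool_rot: [-0.059, 0.998, -0.0, -0.0]
ft_force: [0.4, 0.2, 5.9]
gripper_width: 0.0429
finger_force: 63.8
time_s: 10.0
ee_pos: [0.5949, 0.0626, 0.0052]
tool_rot: [-0.059, 0.998, 0.0, -0.002]
ft_force: [-16.1, -1.8, 21.0]
gripper_width: 0.0437
finger_force: 65.6
```

The pack is against the stop. I unload, release and lift straight up.

```bash
python3 -m inch '[[0.004,0,0,0,0,0],[0,0,0,0,0,0]]'; python3 -m inch '[[0,0,0,0,0,0],[0,0,0,0,0,0],[0,0,0,0,0,0],[0,0,0,0,0,0]]' 0.7; python3 -m inch '[[0,0,-0.06,0,0,0],[0,0,-0.12,0,0,0],[0,0,-0.12,0,0,0],[0.12,0,-0.1,0,0,0],[0.12,0,0,0,0,0]]';python3 -m inch '[[0.12,0,0,0,0,0],[0.12,0,0,0,0,0],[0,0,0,0,0,0],[0,0,0,0,0,0]]'
python3 - <<'E'
from h import *
c=cal("wrist"); iw,dw=bot.read_camera("wrist"); W=cloud("wrist",dw,c); cv2.imwrite("pics/w5.png",iw)
im,d=bot.read_camera("scene"); cv2.imwrite("pics/s5.png",im)
m=cv2.inRange(cv2.cvtColor(iw,cv2.COLOR_BGR2HSV),(5,120,60),(18,255,255)); P=W[m>0]
T=P[(abs(P[:,2]-.074)<.007)]; r=cv2.minAreaRect((T[:,:2]*1000).astype(np.float32)); print(r,T[:,2].mean())
p=np.array(r[0])-[543.6,56.9]; a=np.radians(6.8); print("dock xy",p@[np.cos(a),np.sin(a)],p@[-np.sin(a),np.cos(a)])
hs=cv2.cvtColor(iw,cv2.COLOR_BGR2HSV); R=(cv2.inRange(hs,(0,150,60),(4,255,255))|cv2.inRange(hs,(174,150,60),(180,255,255)))>0
Q=W[R]; Q=Q-[.5436,.0569,0]; X=Q@np.array([np.cos(a),np.sin(a),0]); Y=Q@np.array([-np.sin(a),np.cos(a),0])
for n,k in(("tongue",(abs(Y)<.02)&(abs(X)<.03)),("pad",(abs(Y-.058)<.015)&(abs(X)<.03))): print(n,k.sum(),X[k].min(),X[k].max(),np.percentile(Q[k,2],[5,50,95])) if k.any() else print(n,0)
cv2.imwrite("pics/cmp.png",np.hstack([cv2.resize(iw,(400,300)),cv2.resize(im[180:300,240:400],(400,300))]))
E
```

```text
time_s: 10.2
ee_pos: [0.5949, 0.0626, 0.0053]
tool_rot: [-0.059, 0.998, 0.0, -0.001]
ft_force: [-4.8, -0.6, 10.3]
gripper_width: 0.0432
finger_force: 64.1
time_s: 10.6
ee_pos: [0.5961, 0.0628, 0.005]
tool_rot: [-0.059, 0.998, -0.0, -0.0]
ft_force: [-0.2, 0.4, 0.2]
gripper_width: 0.0598
finger_force: 0.0
time_s: 11.1
ee_pos: [0.5259, 0.0542, 0.1281]
tool_rot: [-0.058, 0.998, 0.0, 0.002]
ft_force: [0.7, -0.2, -0.7]
gripper_width: 0.06
finger_force: 0.0
time_s: 11.5
ee_pos: [0.4533, 0.0463, 0.1255]
tool_rot: [-0.059, 0.998, 0.0, 0.0]
ft_force: [0.4, 0.1, -0.2]
gripper_width: 0.06
finger_force: 0.0
((571.9061889648438, 59.898284912109375), (39.31435012817383, 43.901161193847656), 7.756682872772217) 0.07399193930088102
dock xy 28.46207813974296 -0.3743715998703334
tongue 371 -0.01087688758725378 0.007923003854473877 [0.01339065 0.01646327 0.0191676 ]
pad 269 -0.013018867450241436 0.00686571797591867 [0.01551168 0.02527928 0.02706808]
```

View pics/cmp.png

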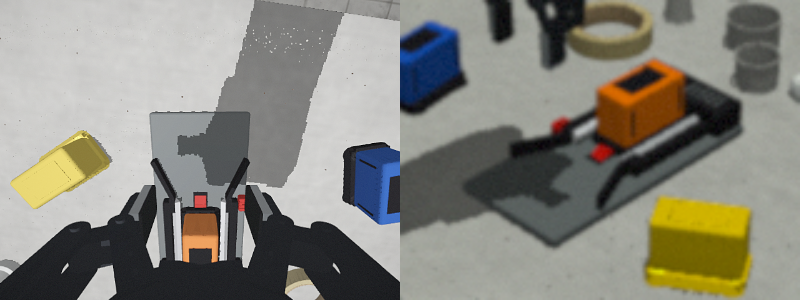

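The pack's rear edge puts its origin at dock x of about 51 mm and y of about −0.4 mm. The tongue stands 6 mm above the floor behind it and the pad is at 25 mm, so the catch is up. The gripper is clear.

```bash
python3 -c "
from plant import bot
print(bot.sign_off())"
```

```text
the job is handed in; nothing more can be done
None
```

The orange pack is fully home in the dock (about x 51 mm, y −0.4 mm), the red catch is up behind it and the gripper is clear; I handed the job in at about 12 s without going near the blue pack, and the hand-in returned no verdict.

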